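Clear the probe chuck and show the notched slide to the overhead camera

TASK

Clear the brass chuck of the probe stage by stacking its chip tray squarely, edges flush, on the pile of two trays. Then take the notched glass slide from its stand by its clear part, fingers off the frosted end (the one with the notched corner), and present it: frosted end over the middle of the chuck, about 10 cm above it, label face turned upwards at a slant of about 45 degrees (or flatter). Finish still holding it there, motionless; leave the plain glass plate and everything else where they are.

Things in the scene. Friction and masses are not known exactly. Their poses are not given: they have to be found in the camera images.
- chuck_top (a point): Centre of the upper face of the brass chuck: a disc 110 mm across, 75 mm above the table, fixed on a black stage 150 mm square; z points up. It has a different place in each run but does not move.
- tray_center (a point): Centre of the chip tray that lies flat on the chuck at the start: black, 51 mm square, 12 mm high, 40 g, loose, with a 4 by 4 grid of grey squares on its flat top. z up, x and y parallel to its sides.
- pile_top_center (a point): Centre of the upper tray of the pile of two, same shape as the tray on the chuck (51 mm square, 12 mm high); loose. z up, x and y parallel to its sides.
- pile_low_center (a point): Centre of the lower tray of the pile (same shape), which lies on the table; loose, squarely under the upper one.
- slide_center (a point): Centre of the notched glass slide: rigid pale plate, 8 mm thick (x), 90 mm long (y), 45 mm high (z), about 75 g, standing on a long edge in a slot. x: out of the label face; y: along it to the frosted end; z: up to the edge with the notch. Its upper corner at the frosted end has a 9 by 9 mm notch. With the notch at the top right, the label face looks at you.
- frost_center (a point): Centre of the slide's frosted end: 32.5 mm from the slide's centre along +y, half-way up, mid-thickness; axes as for the slide. The frosted end is the last 25 mm of the slide at the notch (+y); its label face is matt white with a small grey field.
- stand: Fixed aluminium block that holds the slide: 40 mm (x) by 110 mm (y), 20 mm high, with an open 10 mm wide slot along y whose floor is 6 mm above the table; so the slide's upper edge is 51 mm above the table and 31 mm of it stand clear of the block. Origin at the centre of its underside. May face any way round.
- blank: Bystander: plain glass plate, also 8 by 90 by 45 mm but without notch or frosting, in a second stand like the first. Origin at the middle of its lower edge, z up.
- bottle: Bystander: amber glass bottle, 56 mm across, 130 mm tall. Origin under its centre.
- driver: Bystander: screwdriver 150 mm long, lying on the table behind the stage.
- eyepiece: Bystander: black microscope eyepiece, 42 mm across, 55 mm tall. Origin under its centre.
- mouse: Bystander: computer mouse, 105 by 60 by 32 mm, on a thin grey mat at the right.
- jar: Bystander: white jar, 58 mm across, 30 mm tall. Origin under its centre.

How it is judged:
On the way:
1. the chip tray from the chuck lies squarely on the pile, let go, with the slide not yet raised (horizontal distance between tray_center and pile_top_center below 0.006 m and z of tray_center in the frame of pile_top_center between 0.01 and 0.014 m and (angle between the x axis of tray_center and the x axis of pile_top_center, either way round below 0.1 rad or angle between the x axis of tray_center and the y axis of pile_top_center, either way round below 0.1 rad) and horizontal distance between pile_top_center and pile_low_center below 0.006 m and (angle between the x axis of pile_top_center and the x axis of pile_low_center, either way round below 0.1 rad or angle between the x axis of pile_top_center and the y axis of pile_low_center, either way round below 0.1 rad) and angle between pile_low_center's own z axis and vertical below 0.05 rad and contact force between tray and the fingers below 0.1 N and linear speed of tray below 0.02 m/s and height (world z) of slide_center below 0.06 m), for 0.2 s.
At the end, for the whole second after the job is handed in: Three trays in one pile, each within 6 mm and 0.1 rad (any quarter turn) of the next, the moved one on top, let go. Slide held still by the fingers alone, centre of its frosted end within 25 mm sideways of the chuck's centre and 50-160 mm above its face, label normal within 0.96 rad of vertical (horizontal distance between tray_center and pile_top_center below 0.006 m and z of tray_center in the frame of pile_top_center between 0.01 and 0.014 m and (angle between the x axis of tray_center and the x axis of pile_top_center, either way round below 0.1 rad or angle between the x axis of tray_center and the y axis of pile_top_center, either way round below 0.1 rad) and horizontal distance between pile_top_center and pile_low_center below 0.006 m and (angle between the x axis of pile_top_center and the x axis of pile_low_center, either way round below 0.1 rad or angle between the x axis of pile_top_center and the y axis of pile_low_center, either way round below 0.1 rad) and angle between pile_low_center's own z axis and vertical below 0.05 rad and contact force between tray and the fingers below 0.1 N and horizontal distance between frost_center and chuck_top below 0.025 m and z of frost_center in the frame of chuck_top between 0.05 and 0.16 m and angle between slide_center's own x axis and vertical below 0.96 rad and contact force between slide and the fingers above 1 N and contact force between slide and stage below 0.1 N and linear speed of slide below 0.02 m/s); the arm keeps its last pose, push and grip.
It fails at once if the fingers press on the frosted end of the slide (contact force between frost and the fingers above 1 N).
It fails at once if a bystander is moved by more than 25 mm (distance of any of blank, bottle, driver, eyepiece, mouse, jar from where it was at the start of the episode above 0.025 m).
It also fails if it takes over 54 s, if anything falls off the work surface, if the arm or the gripper's body presses on something with over 40 N, if the wrist force passes 120 N, or if a joint passes its speed limit or range.

ROBOT

A 6-joint arm with a two-finger parallel gripper is mounted at the origin on the work surface. World frame = base frame: x ahead of the robot, y to its left, z up, the work surface at z = 0. Lengths are in m, angles in rad, forces in N, time in s.
With the tool pointing down it reaches from about 0.375 to 0.925 m from the base axis. Payload 5.7 kg.
Tool frame: the origin (TCP) lies midway between the tips of the shut fingers; the grasp point (between the pads) lies 19 mm behind it; z points along the fingers, x is the direction in which the jaws open and shut, and the axes are right-handed (so a half turn about z gives the same grasp; the last joint's range is limited). The gripper opens to 88 mm and grips with 3 to 60 N. Pads are 20 mm wide; open, the fingers measure 115 mm over their backs; the gripper's body (75 mm by 178 mm) begins 61 mm behind the grasp point.
Start: joints at [-1.405, 0.359, 1.51, -0, 1.272, -0.115], TCP at [0.166, -0.576, 0.186] pointing down, gripper open.
Joint ranges: [-2.97, 2.97], [-1.01, 2.36], [0.21, 2.38], [-0.96, 4.11], [0.2, 2.71], [-2.98, 2.98]. Speed limits (rad/s): [2.39, 2.39, 3.14, 3.14, 3.14, 3.14].

INTERFACE

Orientations are given as a unit quaternion [x, y, z, w].
In Python, from bench import move_ptp, servo_line, goto_joints, move_gripper, sleep, inverse_kinematics, capture, PlanningError, close_job, spot_in, silhouettes, current_clock, current_joint_pos, current_qvel, current_joint_torque, current_position, current_orientation, current_force, current_torque, current_finger_gap gives the robot as it stands. Calls block until the motion is done:
- move_ptp(position, orientation): joint-space move of the TCP to a pose.
- servo_line(position, orientation=None, rate=0.15, contact_N=None): straight line of the TCP; orientation=None keeps the orientation; rate is the mean speed in m/s. With contact_N (N) it stops when the force on the tool has changed by that much, and returns True; else False.
- goto_joints(angles): joint-space move.
- move_gripper(opening): finger opening in m; the grip force is fixed at half the most; returns when the fingers have stopped.
- sleep(seconds).
- inverse_kinematics(position, orientation): joint angles nearest the present ones, or None.
- capture(name): name is "scene" or "top" or "wrist"; returns a dict with "image" (384x512x3 uint8, blue, green, red), "range_z" (384x512 float32, m along the optical axis (not along the pixel's ray), 0 where there is no reading), "intrinsics" (3x3 intrinsics, pixels), "R" (3x3) and "t" (3): a world point X has camera coordinates R X + t. Camera axes: x right, y down, z forward; pixel columns grow to the right and rows downward; lengths in m; the calibration is good to about 2 mm. A picture is of the moment at which its call begins.
A pose or a line that the arm cannot do raises PlanningError and nothing moves.
- close_job(): hands the job in, once; it reports no verdict.
Trained networks look in the newest picture that a camera, given by its name, has taken for a name from the list of things; names that differ only in an ending like _2 or _b are one class to them, and where a whole thing is asked for, a point or a joint stands for the part that bears it (a point fixed in the world has none). Each returns a list of dicts, best first, with "conf" (0 to 1); they miss things now and then, are a little off and sometimes report something else, mostly with a low value. They report only what shows in the picture. A call takes as long as a camera call.
- spot_in(camera, query): "xy" ([column, row] in pixels, amid what is visible of it).
- silhouettes(camera, query): "region" (384x512 bool, what is visible of it) and "xy" ([column, row] in pixels, amid what is visible of it).
Readings, each from a call of its own:
- current_clock(): time.
- current_joint_pos(): joint angles.
- current_qvel(): joint speeds.
- current_joint_torque(): joint torques, N m.
- current_position(): TCP position.
- current_orientation(): TCP orientation.
- current_force(): force on the tool from outside, world axes, zero at the start.
- current_torque(): the same for the moment, N m.
- current_finger_gap(): finger opening in m.
Only numpy, scipy, OpenCV 4.12 (cv2) and the standard library are available. Lean on these libraries where they do the work, as an engineer would, in place of code of your own. Each camera call takes 0.05 s, during which the arm holds its last target. There are 200 camera calls.

## Working session

There is one attempt and no reset: what is moved stays moved. The work goes in short steps, each a Python script; the robot and the scene stay as the last script left them, time stands still between calls to the robot, and variables do not carry over. Pictures are saved under pics/ and viewed, about 8 in all and at most 12, crops included, and the job is handed in when it is done.

```bash
ls; mkdir -p pics; cat > h.py <<'E'
import numpy as np, cv2
from bench import *
from scipy.spatial.transform import Rotation as Rn
def world(c, uv=None, mask=None):
    K,R,t,z=c["intrinsics"],np.array(c["R"]),np.array(c["t"]),c["range_z"]
    if mask is None: mask=z>0
    v,u=np.nonzero(mask&(z>0)); d=z[v,u]
    P=np.c_[(u-K[0,2])/K[0,0]*d,(v-K[1,2])/K[1,1]*d,d]
    return (P-t)@R, np.c_[u,v]
def onplane(c,uv,h):
    K,R,t=np.array(c["intrinsics"]),np.array(c["R"]),np.array(c["t"])
    C=-R.T@t; d=R.T@np.linalg.inv(K)@np.array([uv[0],uv[1],1.])
    return C+d*(h-C[2])/d[2]
E
python3 - <<'E'
from h import *
print(current_clock())
T=[]
for n in("scene","top"):
    c=capture(n); cv2.imwrite(f"pics/{n}0.png",c["image"]); np.savez(f"{n}0.npz",**c)
    print(n, np.round(-np.array(c["R"]).T@np.array(c["t"]),3), c["intrinsics"][0,0])
    for q in("chuck_top","tray_center","pile_top_center","slide_center","frost_center","stand","blank","bottle","driver","eyepiece","mouse","jar"):
        try:
            for d in silhouettes(n,q)[:3]:
                P,_=world(c,mask=d["region"])
                print(q,round(d["conf"],2),np.round(d["xy"]),d["region"].sum(),np.round(np.median(P,0),3),np.round(P.min(0),3),np.round(P.max(0),3))
        except Exception as e: print(q,e)
print(current_clock())
E
```

```text
pics
0.0
scene [1.101 0.619 0.783] 466.33611838358377
chuck_top 0.67 [273. 221.] 2896 [0.592 0.004 0.037] [ 0.487 -0.141 -0.002] [0.648 0.054 0.084]
tray_center 0.69 [271. 194.] 366 [ 0.567 -0.035  0.086] [ 0.534 -0.066  0.076] [ 0.594 -0.007  0.091]
tray_center 0.17 [183. 194.] 307 [ 0.696 -0.223  0.039] [ 0.668 -0.321  0.   ] [ 0.708 -0.181  0.054]
pile_top_center 0.8 [248. 162.] 267 [ 0.483 -0.246  0.023] [ 0.434 -0.281 -0.003] [ 0.51  -0.223  0.029]
slide_center 0.58 [406. 273.] 571 [0.459 0.285 0.038] [0.416 0.237 0.   ] [0.494 0.313 0.053]
frost_center 0.66 [409. 274.] 525 [0.456 0.286 0.039] [ 0.377  0.259 -0.   ] [0.494 0.313 0.053]
stand 0.97 [405. 286.] 673 [0.465 0.296 0.017] [ 0.394  0.241 -0.002] [0.507 0.332 0.023]
stand 0.21 [248. 163.] 273 [ 0.485 -0.247  0.023] [ 0.434 -0.281 -0.002] [ 0.51  -0.223  0.029]
blank 0.57 [186. 192.] 287 [ 0.696 -0.223  0.039] [ 0.684 -0.272  0.017] [ 0.708 -0.181  0.054]
blank 0.26 [243. 161.] 282 [ 0.485 -0.247  0.023] [ 0.433 -0.311 -0.002] [ 0.51  -0.223  0.029]
bottle 0.93 [334. 318.] 1484 [0.684 0.288 0.078] [ 0.569  0.204 -0.003] [
[... 1342 characters left out ...]
 ] [ 0.683 -0.283  0.008] [ 0.72  -0.182  0.054]
bottle 0.56 [104. 182.] 728 [0.662 0.264 0.083] [ 0.643  0.246 -0.004] [0.735 0.344 0.133]
driver 0.79 [218. 143.] 314 [ 0.752 -0.029  0.021] [ 0.739 -0.075 -0.004] [0.774 0.069 0.029]
eyepiece 0.53 [270. 269.] 222 [ 0.384 -0.109  0.055] [ 0.365 -0.129  0.002] [ 0.404 -0.088  0.058]
eyepiece 0.18 [120. 270.] 397 [0.447 0.27  0.019] [ 0.399  0.239 -0.003] [0.503 0.322 0.025]
mouse 0.7 [393. 196.] 866 [ 0.505 -0.454  0.031] [ 0.457 -0.496  0.001] [ 0.561 -0.424  0.039]
jar 0.78 [197. 267.] 423 [0.407 0.079 0.03 ] [ 0.379  0.052 -0.003] [0.435 0.107 0.035]
jar 0.28 [102. 182.] 710 [0.661 0.264 0.084] [ 0.643  0.246 -0.004] [0.735 0.344 0.133]
1.3
```

```bash
python3 - <<'E'
import cv2,numpy as np
a=cv2.imread("pics/top0.png"); b=cv2.imread("pics/scene0.png")
cv2.imwrite("pics/v1.png",cv2.resize(a[110:310,60:360],(800,533),interpolation=cv2.INTER_CUBIC))
s=cv2.resize(b[225:325,340:470],(520,400),interpolation=cv2.INTER_CUBIC)
t=cv2.resize(a[230:310,80:150],(280,320),interpolation=cv2.INTER_CUBIC)
o=np.zeros((400,800,3),np.uint8); o[:,:520]=s; o[:320,520:]=t
cv2.imwrite("pics/v2.png",o)
E
```

```text
(no output)
```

View pics/v1.png

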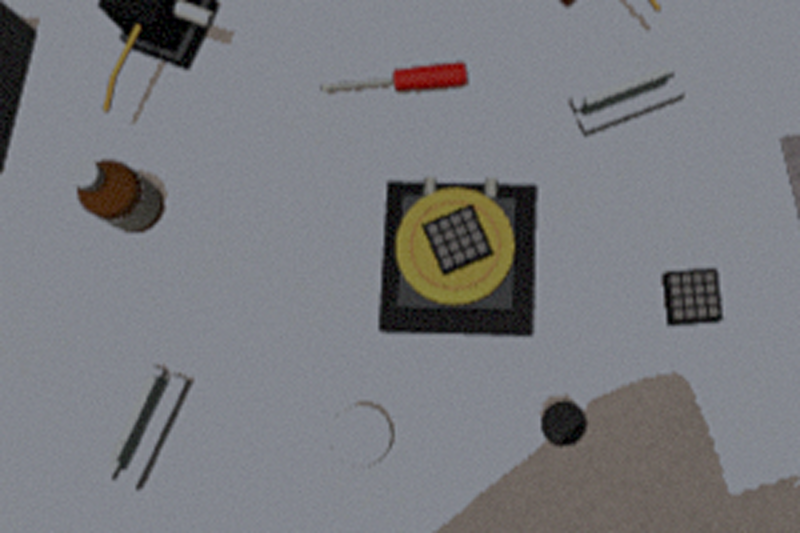

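View pics/v2.png

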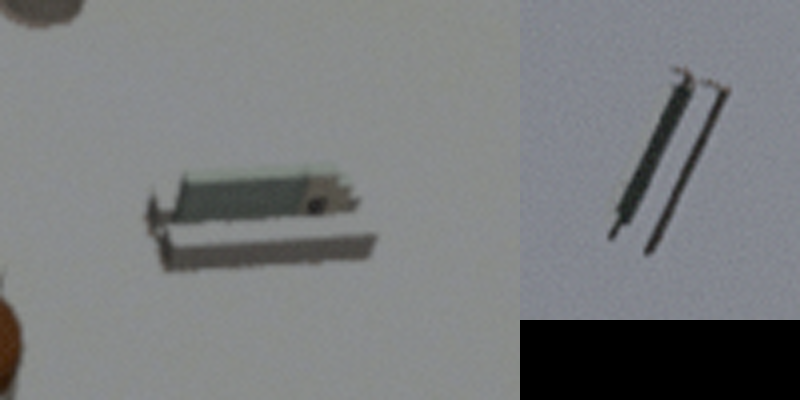

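```bash
cat >> h.py <<'E'
def down(psi): return (Rn.from_euler("z",psi)*Rn.from_euler("x",np.pi)).as_quat()
def best(pos,psis):
    o=[]
    for p in psis:
        q=inverse_kinematics(list(pos),list(down(p)))
        if q is not None: o.append((abs(q[5])+.1*np.abs(np.array(q)-current_joint_pos()).max(),p,q))
    return min(o,key=lambda a:a[0])
E
python3 - <<'E'
from h import *
c=dict(np.load("top0.npz"))
tr=onplane(c,(231.7,199.6),.087); pi=onplane(c,(319.5,221),.024); print(tr,pi)
P,uv=world(c); m=(abs(P[:,0]-.555)<.1)&(abs(P[:,1]+.035)<.1)&(P[:,2]>.08)
Q=P[m&(P[:,2]>.095)]; print("high",len(Q),Q[:5])
print("joints",current_joint_pos(),current_orientation())
psi0=np.deg2rad(19.5)
s,psi,q=best([tr[0],tr[1],.25],[psi0+k*np.pi/2 for k in range(-2,3)]); print(psi,np.round(q,2))
move_ptp([tr[0],tr[1],.25],down(psi)); print(current_clock(),current_position())
c=capture("wrist"); np.savez("w1.npz",**c); print(np.round(c["R"],3),-np.array(c["R"]).T@c["t"])
for k in ("tray_center","chuck_top"):
    for d in silhouettes("wrist",k)[:2]: print(k,d["conf"],d["xy"],d["region"].sum()); np.save("w1_%s.npy"%k,d["region"]) if d["conf"]>.4 else 0
cv2.imwrite("pics/w1.png",c["image"])
E
```

```text
[ 0.56176976 -0.04198252  0.087     ] [ 0.48036242 -0.25406451  0.024     ]
high 0 []
joints [-1.40510445e+00  3.58801287e-01  1.51039878e+00  1.96433263e-05
  1.27249442e+00 -1.15106179e-01] [ 7.99098550e-01 -6.01200054e-01 -3.04331166e-05 -4.18841636e-05]
0.34033920413889424 [-0.2   0.25  1.5  -0.    1.39 -0.54]
3.675 [ 0.56172344 -0.04285558  0.24987128]
[[ 0.943  0.332 -0.002]
 [ 0.321 -0.91   0.263]
 [ 0.086 -0.249 -0.965]] [0.53734109 0.02441759 0.44875131]
tray_center 0.87 [263.4, 165.5] 1740
chuck_top 0.66 [261.6, 147.1] 9284
```

View pics/w1.png

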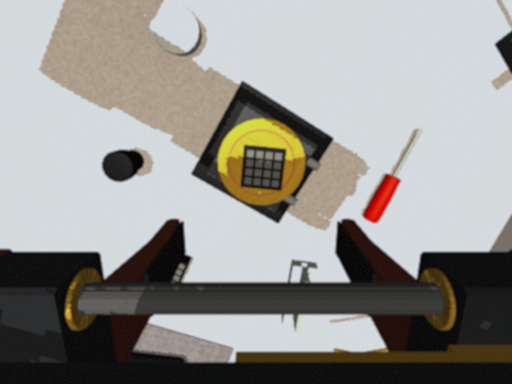

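```bash
cat >> h.py <<'E'
def rect(c,mask,h):
    m=mask.astype(np.uint8); k,l,s,_=cv2.connectedComponentsWithStats(m); m=(l==1+s[1:,4].argmax()).astype(np.uint8)
    ct=max(cv2.findContours(m,cv2.RETR_EXTERNAL,cv2.CHAIN_APPROX_NONE)[0],key=len)[:,0]
    P=np.array([onplane(c,p,h)[:2] for p in ct])
    (x,y),(w,hh),a=cv2.minAreaRect((P*1000).astype(np.float32))
    return np.array([x,y])/1000,(w,hh),a,P.mean(0)
def yaw(a): return (np.deg2rad(a)+np.pi/4)%(np.pi/2)-np.pi/4
E
cat > m.py <<'E'
from h import *
c=dict(np.load("w1.npz")); r=np.load("w1_tray_center.npy")
P,uv=world(c,mask=r); print("tray depth z",np.percentile(P[:,2],[5,50,95]))
print(rect(c,r,.087))
im=c["image"]; hsv=cv2.cvtColor(im,cv2.COLOR_BGR2HSV)
top=(c["range_z"]>0); W,uv=world(c)
Z=np.zeros(im.shape[:2]); Z[uv[:,1],uv[:,0]]=W[:,2]
t=(Z>.081)&(Z<.095)&r; print("depth-mask",t.sum(),np.median(W[(t[uv[:,1],uv[:,0]])],0)); print(rect(c,t,.087))
y=((hsv[...,0]>15)&(hsv[...,0]<35)&(hsv[...,1]>150)).astype(np.uint8); y[220:]=0
ct=np.vstack(cv2.findContours(y,cv2.RETR_EXTERNAL,cv2.CHAIN_APPROX_NONE)[0])[:,0]
hull=cv2.convexHull(ct)[:,0]; H=np.array([onplane(c,p,.075)[:2] for p in hull])
(cx,cy),rr=cv2.minEnclosingCircle((H*1000).astype(np.float32)); print("chuck",cx,cy,rr, H.min(0),H.max(0))
A=np.c_[2*H,np.ones(len(H))]; s=np.linalg.lstsq(A,(H**2).sum(1),rcond=None)[0]; print("fit",s[:2],np.sqrt(s[2]+s[0]**2+s[1]**2))
E
python3 m.py
```

```text
tray depth z [0.08612801 0.08753212 0.08879118]
(array([ 0.56311218, -0.03944328]), (51.07935333251953, 52.36552429199219), 12.883584976196289, array([ 0.56272166, -0.03915112]))
depth-mask 1714 [ 0.5628702  -0.03889223  0.08753876]
(array([ 0.56327429, -0.03973749]), (50.8569450378418, 51.47443771362305), 13.579240798950195, array([ 0.56275407, -0.03926773]))
chuck 560.4490356445312 -36.88222885131836 56.063499450683594 [ 0.50452554 -0.09282439] [0.61596677 0.01827112]
fit [ 0.56004054 -0.0372599 ] 0.05527014671630273
```

```bash
python3 - <<'E'
from h import *
x,y=.5632,-.0396; psi=np.deg2rad(14)
move_ptp([x,y,.13],down(psi))
print("hit",servo_line([x,y,.0785],rate=.08,contact_N=6),current_position())
move_gripper(.04); print("gap",current_finger_gap())
servo_line([x,y,.16],rate=.12)
s,p,q=best([.480,-.254,.25],[k*np.pi/2+.04 for k in range(-2,3)]); print(p,np.round(q,2))
move_ptp([.480,-.254,.21],down(p)); print(current_clock(),current_finger_gap())
c=capture("wrist"); np.savez("w2.npz",**c)
W,uv=world(c); Z=np.zeros(c["image"].shape[:2]); Z[uv[:,1],uv[:,0]]=W[:,2]
for d in silhouettes("wrist","pile_top_center")[:3]:
    r=d["region"]; print(d["conf"],d["xy"],r.sum())
    if d["conf"]>.4:
        P,_=world(c,mask=r); print(np.percentile(P[:,2],[5,50,95]),rect(c,r,.024),rect(c,r&(Z>.018)&(Z<.03),.024))
cv2.imwrite("pics/w2.png",c["image"])
E
```

```text
hit False [ 0.56364706 -0.03968364  0.07887512]
gap 0.04014506582918958
0.04 [-0.61  0.22  1.54 -0.    1.37 -0.65]
7.8083 0.039940180973049605
0.62 [261.6, 167.3] 1556
[0.02295595 0.02446872 0.02580574] (array([ 0.48217517, -0.25436693]), (51.89507293701172, 52.201904296875), 84.96715545654297, array([ 0.48168294, -0.25430003])) (array([ 0.48176352, -0.25456178]), (51.37314224243164, 50.900901794433594), 84.40728759765625, array([ 0.48163554, -0.25440575]))
```

View pics/w2.png

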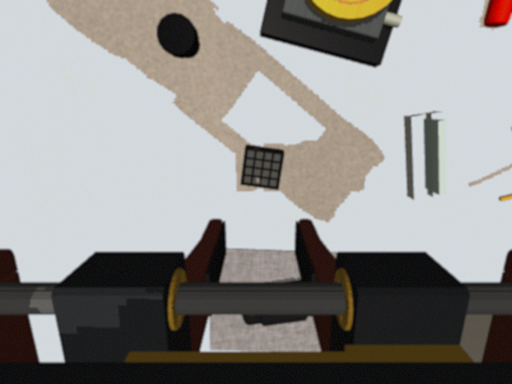

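```bash
python3 - <<'E'
from h import *
a=capture("top"); b=capture("scene"); np.savez("top1.npz",**a)
o=np.zeros((560,800,3),np.uint8)
o[:,:400]=cv2.resize(a["image"][160:300,200:300],(400,560),interpolation=cv2.INTER_CUBIC)
o[:400,400:]=cv2.resize(b["image"][140:260,220:340],(400,400),interpolation=cv2.INTER_CUBIC)
cv2.imwrite("pics/v3.png",o)
E
```

```text
(no output)
```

View pics/v3.png

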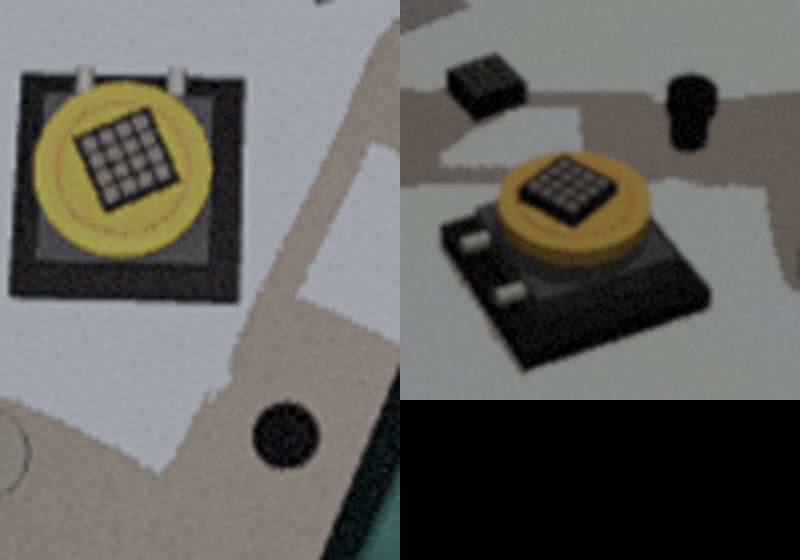

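```bash
python3 - <<'E'
from h import *
print(current_position(),current_finger_gap(),current_force())
for n,px in(("w1",[(178,226),(348,226),(172,240),(350,240)]),("w2",[(214,226),(303,226),(212,240),(306,240)])):
    c=dict(np.load(n+".npz")); print(n,c["intrinsics"][0,0])
    tcp=np.array([.5617,-.0428,.2499]) if n=="w1" else np.array(current_position())
    pc=c["R"]@tcp+c["t"]; q=c["intrinsics"]@pc; print("tcp px",q[:2]/q[2],pc)
    for u,v in px:
        z=c["range_z"][v-2:v+3,u-3:u+4]; z=z[z>0]; zz=np.min(z) if len(z) else 0
        K=c["intrinsics"]; P=np.array([(u-K[0,2])/K[0,0]*zz,(v-K[1,2])/K[1,1]*zz,zz]); print(u,v,zz,np.round(c["R"].T@(P-c["t"])-tcp,3))
for n in("top0","top1"):
    c=dict(np.load(n+".npz"));W,uv=world(c); Z=np.zeros(c["image"].shape[:2]); Z[uv[:,1],uv[:,0]]=W[:,2]
    m=(Z>.081)&(Z<.1); m[:180]=0;m[225:]=0;m[:,:205]=0;m[:,265:]=0
    g=(cv2.cvtColor(c["image"],cv2.COLOR_BGR2HSV)[...,1]<110)&(Z>.07); g[:180]=0;g[225:]=0;g[:,:205]=0;g[:,265:]=0
    print(n,m.sum(),rect(c,m,.087)[:3], rect(c,m&g,.087)[:3])
E
```

```text
[ 0.48042814 -0.25261832  0.20955374] 0.04012543123360311 [ 0.17509848  0.29902826 -0.46644655]
w1 301.78245498101427
tcp px [261.35813372 214.80350752] [0.00093807 0.01665402 0.21065414]
178 226 0.16015685 [-0.046 -0.004  0.049]
348 226 0.15705404 [0.038 0.027 0.052]
172 240 0.14457238 [-0.044 -0.004  0.066]
350 240 0.1444586 [0.036 0.024 0.066]
w2 301.78245498101427
tcp px [261.87901517 214.12687421] [0.00129961 0.0161563  0.21032344]
214 226 0.15708849 [-0.026  0.011  0.052]
303 226 0.15756783 [0.021 0.013 0.051]
212 240 0.13998993 [-0.024  0.011  0.07 ]
306 240 0.13914217 [0.02  0.013 0.07 ]
top0 432 (array([ 0.56408362, -0.04121595]), (51.67578125, 50.81007766723633), 13.628561019897461) (array([ 0.56281488, -0.04091309]), (48.922176361083984, 48.293121337890625), 13.039135932922363)
top1 433 (array([ 0.56408362, -0.04121591]), (51.67578125, 50.810054779052734), 13.628475189208984) (array([ 0.56280756, -0.04053758]), (48.907649993896484, 47.551944732666016), 13.779594421386719)
```

```bash
python3 - <<'E'
from h import *
print(current_position(),np.round(current_joint_pos(),3))
for n in("scene","top"):
    c=capture(n); W,uv=world(c)
    tcp=np.array(current_position())
    m=(np.hypot(W[:,0]-tcp[0],W[:,1]-tcp[1])<.06)&(W[:,2]>.06)
    print(n,m.sum(),np.round(np.sort(W[m][:,2])[:12],3), np.round(W[m][np.argsort(W[m][:,2])[:6]],3))
    if n=="scene":
        K=c["intrinsics"];q=K@(c["R"]@tcp+c["t"]);print("tcp px",q[:2]/q[2]); u,v=(q[:2]/q[2]).astype(int)
        im=c["image"].copy(); cv2.circle(im,(u,v),1,(0,0,255),-1)
        cv2.imwrite("pics/v4.png",cv2.resize(im[max(0,v-80):v+50,u-70:u+70],None,fx=4,fy=4,interpolation=cv2.INTER_CUBIC))
E
```

```text
[ 0.48042814 -0.25261832  0.20955374] [-0.612  0.256  1.602  0.     1.284 -0.654]
scene 2661 [0.245 0.245 0.245 0.246 0.246 0.246 0.246 0.247 0.247 0.248 0.248 0.248] [[ 0.453 -0.244  0.245]
 [ 0.451 -0.243  0.245]
 [ 0.458 -0.254  0.245]
 [ 0.503 -0.239  0.246]
 [ 0.459 -0.261  0.246]
 [ 0.458 -0.246  0.246]]
tcp px [245.27685954 102.48639979]
top 12723 [0.325 0.326 0.327 0.329 0.331 0.332 0.332 0.332 0.333 0.333 0.334 0.335] [[ 0.435 -0.253  0.325]
 [ 0.436 -0.267  0.326]
 [ 0.435 -0.26   0.327]
 [ 0.435 -0.257  0.329]
 [ 0.523 -0.219  0.331]
 [ 0.436 -0.273  0.332]]
```

View pics/v4.png

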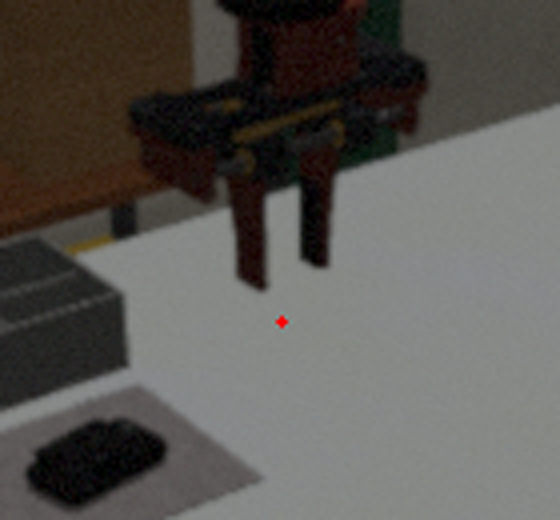

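```bash
python3 - <<'E'
from h import *
o=current_orientation()
servo_line([.46,-.17,.10],rate=.3); servo_line([.46,-.17,-.012],rate=.15,contact_N=8)
print(current_position(),current_force())
print("hit",servo_line([.46,-.17,-.06],rate=.03,contact_N=4)); p=current_position(); print(p,current_force(),current_clock())
servo_line([.46,-.17,p[2]+.1],rate=.3)
E
```

```text
[ 0.4610241  -0.17079525 -0.01118358] [ 0.30658735 -0.35141065  0.12611912]
hit True
[ 0.45993744 -0.16994207 -0.03594552] [-0.86643411 -0.51340565  5.14679449] 10.5167
```

```bash
cat >> h.py <<'E'
OFF=.036
def tcp(tip,q): return list(np.array(tip)+OFF*Rn.from_quat(q).as_matrix()[:,2])
E
python3 - <<'E'
from h import *
x,y=.5632,-.0396; q=down(np.deg2rad(14))
move_ptp(tcp([x,y,.16],q),q); move_gripper(.088)
print("hit",servo_line(tcp([x,y,.0785],q),rate=.12,contact_N=6),current_position())
move_gripper(.03); g=current_finger_gap(); print("gap",g)
if g>.045:
    servo_line(tcp([x,y,.15],q),rate=.15); print(current_finger_gap())
    x,y=.4818,-.2545; q=down(np.deg2rad(-5.2))
    move_ptp(tcp([x,y,.10],q),q); print(current_clock(),current_finger_gap(),current_position())
    servo_line(tcp([x,y,.035],q),rate=.12)
    print("hit",servo_line(tcp([x,y,.0245],q),rate=.03,contact_N=3),current_position(),current_clock())
E
```

```text
hit False [ 0.56375208 -0.0396793   0.04292646]
gap 0.050752594924815486
0.050657734890567054
15.675 0.05060686690385011 [ 0.48194367 -0.25370227  0.0636917 ]
hit True [ 0.48274109 -0.25511064 -0.00878603] 16.7
```

```bash
python3 - <<'E'
from h import *
move_gripper(.08)
p=current_position(); q=current_orientation()
servo_line([p[0],p[1],.21],rate=.2); sleep(.1)
c=capture("wrist"); np.savez("w3.npz",**c); print(current_clock())
W,uv=world(c); Z=np.zeros(c["image"].shape[:2]); Z[uv[:,1],uv[:,0]]=W[:,2]
for d in silhouettes("wrist","pile_top_center")[:2]+silhouettes("wrist","tray_center")[:2]:
    r=d["region"]; print(d["conf"],d["xy"],r.sum())
    if d["conf"]>.4:
        P,_=world(c,mask=r); print(np.percentile(P[:,2],[5,50,95]),rect(c,r,.036)[:3],rect(c,r&(Z>.03)&(Z<.042),.036)[:3])
cv2.imwrite("pics/w3.png",c["image"])
a=capture("top"); b=capture("scene")
o=np.zeros((500,800,3),np.uint8)
o[:400,:400]=cv2.resize(c["image"][125:205,220:300],(400,400),interpolation=cv2.INTER_CUBIC)
for n,cc in(("b",b),):
    K=cc["intrinsics"];s=K@(cc["R"]@np.array([.482,-.254,.02])+cc["t"]);u,v=(s[:2]/s[2]).astype(int)
    o[:400,400:]=cv2.resize(cc["image"][v-30:v+30,u-30:u+30],(400,400),interpolation=cv2.INTER_CUBIC)
cv2.imwrite("pics/v5.png",o)
E
```

```text
18.7417
0.43 [247.3, 145.4] 17Traceback (most recent call last):
  File "<stdin>", line 10, in <module>
  File "h.py", line 22, in rect
    m=mask.astype(np.uint8); k,l,s,_=cv2.connectedComponentsWithStats(m); m=(l==1+s[1:,4].argmax()).astype(np.uint8)
                                                                                  ~~~~~~~~~~~~~~^^
ValueError: attempt to get argmax of an empty sequence
```

```bash
python3 - <<'E'
from h import *
c=dict(np.load("w3.npz")); W,uv=world(c); Z=np.zeros(c["image"].shape[:2]); Z[uv[:,1],uv[:,0]]=W[:,2]
m=(Z>.029)&(Z<.043); m[200:]=0; m[:120]=0; m[:,:200]=0; m[:,320:]=0
if m.sum()>100: print(m.sum(),rect(c,m,.036)[:3])
b=capture("scene")
o=np.zeros((500,800,3),np.uint8)
o[:400,:400]=cv2.resize(c["image"][125:225,210:310],(400,400),interpolation=cv2.INTER_CUBIC)
K=b["intrinsics"];s=K@(b["R"]@np.array([.482,-.254,.02])+b["t"]);u,v=(s[:2]/s[2]).astype(int)
o[:400,400:]=cv2.resize(b["image"][v-30:v+30,u-30:u+30],(400,400),interpolation=cv2.INTER_CUBIC)
cv2.imwrite("pics/v5.png",o)
E
```

```text
1626 (array([ 0.48238773, -0.25541563]), (49.574859619140625, 50.68840789794922), 84.81836700439453)
```

View pics/v5.png

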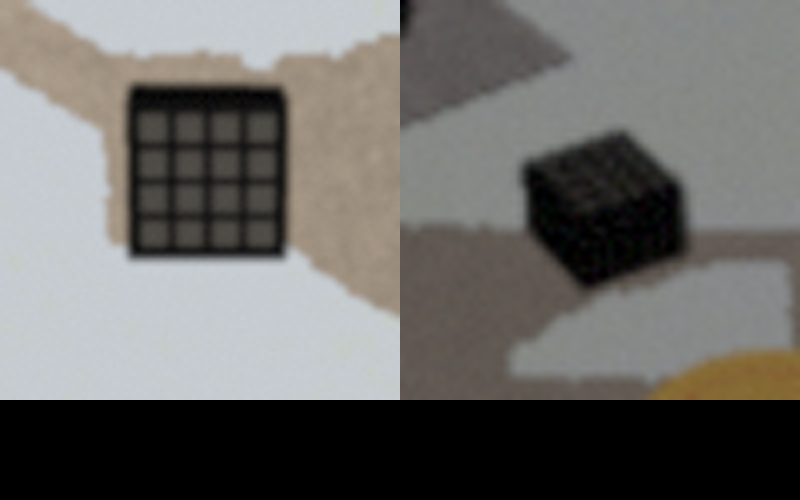

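```bash
cat >> h.py <<'E'
CH=np.array([.5602,-.0372,.075])
def final(phi,s,tau,g=-.006,hs=.005,h=.10):
    hd=np.array([np.cos(phi),np.sin(phi),0]); up=np.array([0,0,1.])
    z=np.sin(tau)*hd-np.cos(tau)*up; x=s*(np.cos(tau)*hd+np.sin(tau)*up); y=np.cross(z,x)
    q=Rn.from_matrix(np.c_[x,y,z]).as_quat()
    tip=CH+h*up+z*hs+s*y*(.0325-g)
    return tip,q
E
python3 - <<'E'
from h import *
lim=np.array([[-2.97,2.97],[-1.01,2.36],[.21,2.38],[-.96,4.11],[.2,2.71],[-2.98,2.98]])
for s in(1,-1):
    qq=down(np.deg2rad(66 if s>0 else -114)); p=tcp([.452,.281,.0235],qq); print("grasp",s,np.round(inverse_kinematics(p,list(qq)),2) if inverse_kinematics(p,list(qq)) is not None else None)
    for phi in range(-60,121,15):
        t,q=final(np.deg2rad(phi),s,np.deg2rad(48)); j=inverse_kinematics(tcp(t,q),list(q))
        if j is not None: print(s,phi,np.round(j,2),"margin",round(np.minimum(j-lim[:,0],lim[:,1]-j).min(),2))
psi=np.deg2rad(66); 
s,p,j=best([.452,.281,.2],[psi,psi-np.pi]); print(np.rad2deg(p),np.round(j,2))
move_ptp([.45,-.05,.3],down(np.deg2rad(0)))
move_ptp([.452,.281,.2],down(p)); sleep(.1); print(current_clock())
c=capture("wrist"); np.savez("w4.npz",**c); cv2.imwrite("pics/w4.png",c["image"])
for k in("slide_center","frost_center","stand"):
    for d in silhouettes("wrist",k)[:2]:
        r=d["region"]; P,_=world(c,mask=r); print(k,d["conf"],d["xy"],r.sum(),np.round(np.percentile(P,[5,50,95],axis=0),3).tolist() if len(P) else 0)
        if d["conf"]>.4:np.save("w4_%s.npy"%k,r)
E
```

```text
grasp 1 [ 0.43  0.53  1.85 -0.    0.77 -0.73]
1 0 [-0.5   0.26  2.35  2.12  0.43 -2.51] margin 0.03
1 15 [-0.66  0.3   2.26  1.58  0.64 -2.3 ] margin 0.12
1 30 [-0.73  0.36  2.12  1.26  0.84 -2.24] margin 0.26
1 45 [-0.74  0.43  1.97  1.05  1.03 -2.23] margin 0.41
1 60 [-0.71  0.5   1.81  0.89  1.21 -2.26] margin 0.57
1 75 [-0.66  0.58  1.65  0.77  1.39 -2.3 ] margin 0.68
1 90 [-0.59  0.65  1.49  0.67  1.56 -2.36] margin 0.62
1 105 [-0.51  0.71  1.35  0.57  1.72 -2.45] margin 0.53
1 120 [-0.43  0.77  1.22  0.46  1.86 -2.56] margin 0.42
grasp -1 [0.43 0.53 1.85 0.   0.77 2.42]
-1 -15 [-0.26  0.25  2.37  3.16  0.31 -0.01] margin 0.01
-1 0 [-0.5   0.26  2.35  2.12  0.43  0.63] margin 0.03
-1 15 [-0.66  0.3   2.26  1.58  0.64  0.84] margin 0.12
-1 30 [-0.73  0.36  2.12  1.26  0.84  0.9 ] margin 0.26
-1 45 [-0.74  0.43  1.97  1.05  1.03  0.91] margin 0.41
-1 60 [-0.71  0.5   1.81  0.89  1.21  0.89] margin 0.57
-1 75 [-0.66  0.58  1.65  0.77  1.39  0.84] margin 0.73
-1 90 [-0.59  0.65  1.49  0.67  1.56  0.78] margin 0.89
-1 105 [-0.51  0.71  1.35  0.57  1.72  0.69] margin 0.99
-1 120 [-0.43  0.77  1.22  0.46  1.86  0.58] margin 0.85
66.0 [ 0.43  0.25  1.64 -0.    1.26 -0.73]
21.1917
slide_center 0.91 [264.8, 167.1] 615 [[0.417, 0.262, 0.021], [0.45, 0.285, 0.051], [0.486, 0.306, 0.053]]
frost_center 0.78 [264.9, 165.2] 657 [[0.417, 0.262, 0.016], [0.448, 0.286, 0.051], [0.485, 0.306, 0.052]]
stand 0.55 [260.4, 159.0] 2068 [[0.405, 0.251, 0.007], [0.446, 0.286, 0.02], [0.492, 0.32, 0.022]]
```

View pics/w4.png

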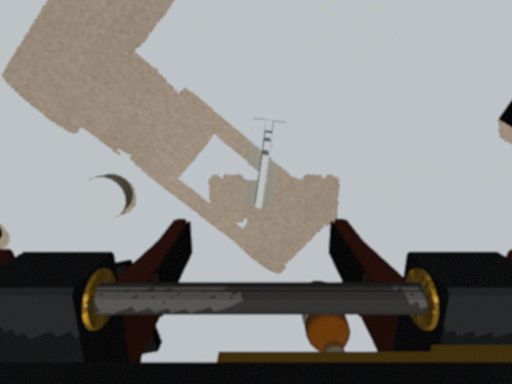

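```bash
python3 - <<'E'
from h import *
c=dict(np.load("w4.npz")); W,uv=world(c)
m=(W[:,2]>.044)&(W[:,2]<.058)&(np.hypot(W[:,0]-.452,W[:,1]-.281)<.07)
P=W[m]; print(len(P),np.median(P[:,2])); ctr=P[:,:2].mean(0); u,s,v=np.linalg.svd(P[:,:2]-ctr)
d=v[0]*np.sign(-v[0][0]); n=np.array([d[1],-d[0]]); t=(P[:,:2]-ctr)@d; w=(P[:,:2]-ctr)@n
print("dir deg",np.rad2deg(np.arctan2(d[1],d[0])),"t",np.percentile(t,[0,1,99,100]),"w",np.percentile(w,[1,50,99]),"ctr",ctr)
# stand top
S=W[(W[:,2]>.015)&(W[:,2]<.025)&(np.hypot(W[:,0]-.452,W[:,1]-.281)<.08)]
t=(S[:,:2]-ctr)@d; w=(S[:,:2]-ctr)@n; print("stand",len(S),np.percentile(t,[2,98]),np.percentile(w,[2,98]))
mask=np.zeros(c["image"].shape[:2],bool); mask[uv[m][:,1],uv[m][:,0]]=1
print(rect(c,mask,.051))
for z in (.006,):
    pass
E
```

```text
474 0.051353117643271246
dir deg 147.84372895537325 t [-0.04229392 -0.04137843  0.03836005  0.03854836] w [-4.01719665e-03 -9.38165687e-06  4.07240115e-03] ctr [0.45462126 0.28210763]
stand 2003 [-0.04684253  0.05884876] [-0.01942648  0.01937834]
(array([0.45615359, 0.28127679]), (8.499074935913086, 81.71156311035156), 57.85435104370117, array([0.45534016, 0.28167704]))
```

```bash
python3 - <<'E'
from h import *
q=down(np.deg2rad(57.8)); x,y=.4573,.2804
move_ptp(tcp([x,y,.10],q),q); move_gripper(.04)
print("hit",servo_line(tcp([x,y,.0235],q),rate=.1,contact_N=6),current_position())
move_gripper(0.0); g=current_finger_gap(); print("gap",g,current_force())
if .006<g<.011:
    servo_line(tcp([x,y,.12],q),rate=.1); print(current_finger_gap(),current_force())
    servo_line(tcp([x,y,.22],q),rate=.2)
    c=capture("wrist"); cv2.imwrite("pics/w5.png",c["image"]); np.savez("w5.npz",**c)
    for d in silhouettes("wrist","slide_center")[:1]+silhouettes("wrist","frost_center")[:1]: print(d["conf"],d["xy"],d["region"].sum())
print(current_clock())
E
```

```text
hit False [ 0.45771719  0.2805953  -0.01215543]
gap 0.007647239703756175 [-0.4118962   0.03467636  3.67736632]
0.007606586584098022 [-0.05330022 -0.462058   -0.46809377]
0.97 [263.1, 219.1] 2474
0.63 [260.2, 219.6] 2479
26.2083
```

View pics/w5.png

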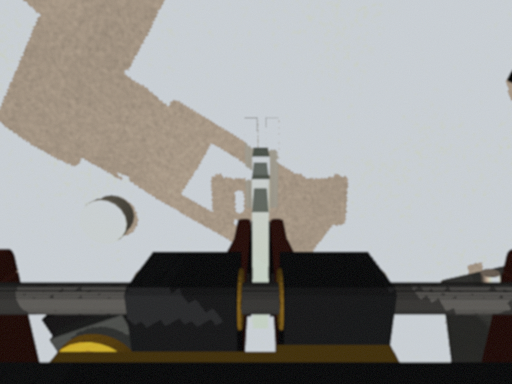

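```bash
python3 - <<'E'
from h import *
t,q=final(np.deg2rad(75),1,np.deg2rad(48),h=.16); move_ptp(tcp(t,q),q)
t,q=final(np.deg2rad(75),1,np.deg2rad(48),h=.10); servo_line(tcp(t,q),list(q),rate=.08); sleep(.3)
print(current_clock(),current_finger_gap(),current_position(),tcp(t,q))
o=np.zeros((480,800,3),np.uint8)
for i,n in enumerate(("top","scene")):
    c=capture(n); np.savez(n+"2.npz",**c); K=c["intrinsics"]; s=K@(c["R"]@(CH+[0,0,.1])+c["t"]); u,v=(s[:2]/s[2]).astype(int); print(n,u,v)
    o[:,400*i:400*i+400]=cv2.resize(c["image"][v-60:v+60,u-50:u+50],(400,480),interpolation=cv2.INTER_CUBIC)
    for k in("slide_center","frost_center"):
      for d in silhouettes(n,k)[:2]:
        P,_=world(c,mask=d["region"]); print(k,d["conf"],d["xy"],d["region"].sum(),np.round(np.percentile(P,[3,50,97],axis=0),3).tolist()); np.save(f"{n}2_{k}.npy",d["region"]) if d["conf"]>.4 else 0
cv2.imwrite("pics/v6.png",o)
E
```

```text
28.85 0.008121046836950321 [ 0.60541829 -0.01786566  0.14792072] [np.float64(0.6052740857103496), np.float64(-0.017733799272777448), np.float64(0.1475656451392868)]
top 227 192
scene 272 163
slide_center 0.57 [261.6, 170.6] 672 [[0.551, -0.065, 0.158], [0.594, -0.039, 0.174], [0.636, -0.021, 0.19]]
frost_center 0.71 [263.6, 169.4] 611 [[0.555, -0.063, 0.162], [0.599, -0.039, 0.174], [0.636, -0.022, 0.19]]
```

View pics/v6.png

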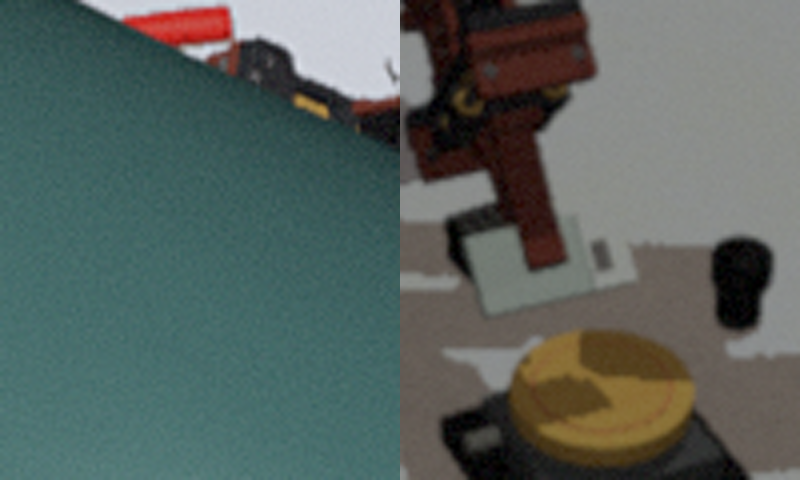

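```bash
python3 - <<'E'
from h import *
c=dict(np.load("scene2.npz")); r=np.load("scene2_slide_center.npy")|np.load("scene2_frost_center.npy")
W,uv=world(c,mask=cv2.dilate(r.astype(np.uint8),np.ones((3,3)))>0)
hsv=cv2.cvtColor(c["image"],cv2.COLOR_BGR2HSV)
ok=np.linalg.norm(W-[.575,-.04,.175],axis=1)<.09; W,uv=W[ok],uv[ok]; P=W
# ransac plane
rng=np.random.default_rng(0); bi=0
for _ in range(500):
    a=P[rng.choice(len(P),3,False)]; n=np.cross(a[1]-a[0],a[2]-a[0]); n/=np.linalg.norm(n)+1e-12
    i=abs((P-a[0])@n)<.002
    if i.sum()>bi: bi=i.sum(); I=i
Q=P[I]; m=Q.mean(0); n=np.linalg.svd(Q-m)[2][2]; n*=np.sign(n[2]); print(len(P),bi,"normal",n,"angle from vertical",np.arccos(n[2]))
_,q=final(np.deg2rad(75),1,np.deg2rad(48)); R=Rn.from_quat(q).as_matrix(); print("expected n",R[:,0])
# in-plane coordinates: expected slide axes (y=-ytool, z=-ztool), about the expected frost centre (label face)
F=CH+[0,0,.1]+.004*R[:,0]
inl=abs((P-m)@n)<.004; A=np.c_[(P[inl]-F)@-R[:,1],(P[inl]-F)@-R[:,2],(P[inl]-F)@R[:,0]]
print("y,z,x percentiles vs expected y[-.0775,.0125], z[-.0225,.0225]\n",np.round(np.percentile(A,[0,2,50,98,100],axis=0),4))
rr=cv2.minAreaRect((A[:,:2]*1000).astype(np.float32)); print(rr)
g=[onpx for onpx in [(272+ (602-600)/4,163+(255-240)/4)]][0]; u,v=map(round,g); z=c["range_z"][v-1:v+2,u-1:u+2]; z=np.median(z[z>0]); K=c["intrinsics"]
X=np.array([(u-K[0,2])/K[0,0]*z,(v-K[1,2])/K[1,1]*z,z]); X=c["R"].T@(X-c["t"]); print("grey field at",X,"rel chuck",X-CH, "force",current_force(),current_qvel().max() if hasattr(current_qvel(),'max') else current_qvel())
E
```

```text
719 499 normal [0.1748025  0.64182453 0.74666282] angle from vertical 0.7277652615176039
expected n [0.17318374 0.64633053 0.74314483]
y,z,x percentiles vs expected y[-.0775,.0125], z[-.0225,.0225]
 [[-0.0786 -0.0236 -0.0034]
 [-0.0774 -0.0231 -0.0027]
 [-0.0351 -0.0053  0.0005]
 [ 0.0107  0.0201  0.0039]
 [ 0.0123  0.0219  0.0044]]
((-33.16535568237305, -0.9450492858886719), (91.0837173461914, 45.448707580566406), 0.24904270470142365)
grey field at [ 0.56781357 -0.0305584   0.17358094] rel chuck [0.00761357 0.0066416  0.09858094] force [ 0.32406489 -0.31224053 -0.30215374] 0.0011364608075339721
```

```bash
python3 - <<'E'
from h import *
c=dict(np.load("scene2.npz")); W,_=world(c); m=(abs(W[:,0]-.482)<.03)&(abs(W[:,1]+.255)<.03)&(W[:,2]<.06); print("pile top z",np.percentile(W[m][:,2],95))
print(current_finger_gap(),np.abs(current_qvel()).max(),current_clock()); close_job()
E
```

```text
pile top z 0.0378233003480699
0.0077254180966418225 0.0014849950331565149 29.15
the job is handed in; nothing more can be done
```

I put the chuck's tray on the pile, then took the slide by its clear part and presented it over the chuck. I handed in at 29 s of the 54 s allowed. The job reports no verdict, so everything below comes from my own checks.

**First grasp missed:** The fingers closed on nothing and the tray did not move. The scene camera showed the real fingertips about 36 mm short of the reported TCP, and touching the table gave the same figure. I used that offset from then on.

**Tray:** The fingers held it at a 50.7 mm gap. After release it lay about 1 mm and less than 0.01 rad from the pose I had measured for the pile beforehand. The camera views showed the three edges flush. At hand-in I only checked the pile's height again, which read about 38 mm against an expected 36 mm.

**Slide:** I gripped it about 6 mm to the clear side of its centre, so the pads should be about 16 mm from the frosted end. Fitting the slide's face in the scene camera's depth image gave these results:

| Check | Measured | Wanted |
|---|---|---|
| Label normal from vertical | 0.73 rad | below 0.96 rad |
| Frosted end's centre, sideways from the chuck's centre | about 1 mm | within 25 mm |
| Frosted end's centre, above the chuck | about 100 mm | 50–160 mm |
| Arm | still | still |

**Disagreements and gaps:**
- A rough single-pixel reading of the grey field put it about 10 mm sideways from the chuck's centre. That is still within tolerance, and I trusted the fit over the whole face instead.
- The finger gap wandered between 7.6 and 8.1 mm during the carry. The slide was where I expected it afterwards.
- The arm hid the final pose from the top camera, so the end check rests on the scene camera alone.
- I did not measure the bystanders again at the end. The arm never went close to them.

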